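Bring the sugar round to the plate and hold the lazy Susan

TASK

Slowly turn the lazy Susan on the kitchen table until the square sugar jar stands straight in front of the plate, on the line from the central post to the middle of the plate, without disturbing the jars, the plate or the things around it. Be gentle with the thin porcelain knob on the post: grip it only lightly, a hard squeeze cracks it. Finish still holding the knob, keeping the turntable still so that the sugar can be spooned out: do not let go at the end.

Things in the scene. Friction and masses are not known exactly. Their poses are not given: they have to be found in the camera images.
- foot: Fixed round dark-wood foot of the lazy Susan with its bearing, 150 mm across, 19 mm high, mostly hidden under the board. Origin: on the turning axis at table height. Its x axis points level from the turning axis to the plate's centre.
- tray: Turning board: light wood, 260 mm across, low steel rail, top 34 mm above the table. Turns endlessly both ways about the vertical on a ball bearing (drag under 0.03 N m) and runs on if let go moving. Origin: centre of its underside, 20 mm above the table, on the axis; x axis to the sugar jar's place, z up. Six jars stand on it, 60 degrees apart; a 14 mm post at its centre carries the knob.
- knob: White porcelain knob on the central post, rigid with the board: round, 38 mm across with upright sides, 40 mm high, top 186 mm above the table, clear above all jars. Origin: centre of its underside, on the axis, 146 mm above the table; grip it about 20 mm higher. Turning it turns the board. A light grip of 20 to 30 N per finger is safe; it cracks when the forces on it add up to over 80 N.
- sugar_jar: The sugar jar: the only square jar, white glazed, 50 x 50 mm and 56 mm high, with a square 52 mm wooden lid and a ball knob on it, 83 mm high in all, about 0.26 kg. Loose, standing on the board in the ring of jars, 88 mm from the axis. Origin: centre of its underside; z up.
- tall_jar: Round straight white jar, 44 mm across, 74 mm high, flat wooden lid. Loose, standing on the board in the ring of jars, 88 mm from the axis. Origin: centre of its underside; z up.
- knob_jar: Round white jar, 51 mm across, wooden lid with a ball knob like the sugar jar's, 80 mm high in all. Loose, standing on the board in the ring of jars, 88 mm from the axis. Origin: centre of its underside; z up.
- shaker: White shaker, tapering from 46 mm to 32 mm, domed wooden top, 73 mm high. Loose, standing on the board in the ring of jars, 88 mm from the axis. Origin: centre of its underside; z up.
- low_jar: Low wide round white jar, 55 mm across, 45 mm high, flat wooden lid. Loose, standing on the board in the ring of jars, 88 mm from the axis. Origin: centre of its underside; z up.
- mill: Waisted pepper mill, white with wooden head, 46 mm across, 78 mm high. Loose, standing on the board in the ring of jars, 88 mm from the axis. Origin: centre of its underside; z up.
- plate: White round breakfast plate of the place setting, loose, 150 mm across and 18 mm high, on the table beside the lazy Susan, its centre 225 mm from the turning axis. Origin: centre of its underside. The jar nearest to it is the one straight in front of it.
- cup: Yellow mug with one handle, 76 mm across, 66 mm high, loose on the table beside the plate. Origin: centre of its underside. Bystander.
- spoon: Steel spoon 160 mm long lying beside the plate, on the side away from the cup. Origin: underside, near its middle. Bystander.
- bowl: Blue bowl 110 mm across, 50 mm high, loose on the table by the lazy Susan. Origin: centre of its underside. Bystander.
There are look-alikes about, which are no part of the job. Leave any black or purple look-alike of the knob_jar alone.

How it is judged:
At the end, for the whole second after the job is handed in: The sugar jar stands upright on the board within 18 mm to either side of the line from the turning axis to the plate's centre (about 12 degrees), on the plate's side; the board is at rest (under 0.05 rad/s) and the fingers hold the knob with more than 5 N; all jars upright (x of sugar_jar in the frame of foot above 0.06 m and y of sugar_jar in the frame of foot between -0.018 and 0.018 m and angular speed of tray below 0.05 rad/s and contact force between the fingers and knob above 5 N and z of sugar_jar in the frame of tray below 0.02 m and angle between each of sugar_jar, tall_jar, knob_jar, shaker, low_jar, mill's own z axis and vertical below 0.15 rad); the arm keeps its last pose, push and grip.
It fails at once if the porcelain knob is squeezed or pushed hard (over 80 N in all) (contact force between anything else and knob above 80 N).
It fails at once if the turntable is spun faster than 2.5 rad/s (angular speed of tray above 2.5 rad/s).
It fails at once if a jar is tipped, lifted or shifted on the board by more than 18 mm (x of sugar_jar in the frame of tray above 0.106 m or x of sugar_jar in the frame of tray below 0.07 m or y of sugar_jar in the frame of tray above 0.018 m or y of sugar_jar in the frame of tray below -0.018 m or z of sugar_jar in the frame of tray above 0.025 m or angle between sugar_jar's own z axis and vertical above 0.2 rad or (horizontal distance between tall_jar and tray above 0.106 m or horizontal distance between tall_jar and tray below 0.07 m or z of tall_jar in the frame of tray above 0.025 m or angle between tall_jar's own z axis and vertical above 0.2 rad) or (horizontal distance between knob_jar and tray above 0.106 m or horizontal distance between knob_jar and tray below 0.07 m or z of knob_jar in the frame of tray above 0.025 m or angle between knob_jar's own z axis and vertical above 0.2 rad) or (horizontal distance between shaker and tray above 0.106 m or horizontal distance between shaker and tray below 0.07 m or z of shaker in the frame of tray above 0.025 m or angle between shaker's own z axis and vertical above 0.2 rad) or (horizontal distance between low_jar and tray above 0.106 m or horizontal distance between low_jar and tray below 0.07 m or z of low_jar in the frame of tray above 0.025 m or angle between low_jar's own z axis and vertical above 0.2 rad) or (horizontal distance between mill and tray above 0.106 m or horizontal distance between mill and tray below 0.07 m or z of mill in the frame of tray above 0.025 m or angle between mill's own z axis and vertical above 0.2 rad)).
It fails at once if the robot pushes a jar with more than 8 N (contact force between any of the arm, the fingers and sugar_jar above 8 N or contact force between any of the arm, the fingers and tall_jar above 8 N or contact force between any of the arm, the fingers and knob_jar above 8 N or contact force between any of the arm, the fingers and shaker above 8 N or contact force between any of the arm, the fingers and low_jar above 8 N or contact force between any of the arm, the fingers and mill above 8 N).
It fails at once if the plate, cup, spoon or bowl is moved by more than 20 mm (distance of any of plate, cup, spoon, bowl from where it was at the start of the episode above 0.02 m).
It also fails if it takes over 58 s, if anything falls off the work surface, if the arm or the gripper's body presses on something with over 40 N, if the wrist force passes 120 N, or if a joint passes its speed limit or range.

ROBOT

A 7-joint arm with a two-finger parallel gripper is mounted at the origin on the work surface. World frame = base frame: x ahead of the robot, y to its left, z up, the work surface at z = 0. Lengths are in m, angles in rad, forces in N, time in s.
With the tool pointing down it reaches from about 0.425 to 0.925 m from the base axis. Payload 6.8 kg.
Tool frame: the origin (TCP) lies at the very end of the fingers, on their centre line; the grasp point (between the pads) lies 19 mm behind it; z points along the fingers, y is the line along which they close (so a half turn about z gives the same grasp; the last joint's range is limited). The gripper opens to 85 mm and grips with 20 to 120 N. Pads are 22 mm wide; open, the fingers measure 114 mm over their backs; the gripper's body (76 mm by 85 mm) begins 54 mm behind the grasp point. The pads swing forward as they close: fully open they stand 13 mm farther back than shut.
Start: joints at [-1.331, 0.477, 0.022, 1.555, -0.011, 1.109, -0.083], TCP at [0.23, 0.635, 0.231] pointing down, gripper open.
Joint ranges: [-2.96, 2.96], [-0.34, 2.1], [-1.41, 1.46], [0.24, 2.44], [-1.37, 4.51], [0.17, 1.92], [-2.96, 2.96]. Speed limits (rad/s): [2.39, 2.39, 3.14, 3.14, 3.14, 3.14, 3.14].

INTERFACE

Orientations are given as a unit quaternion [w, x, y, z].
In Python, from station import * gives the robot as it stands.
- The arm moves only by the tool jog_arm, never from a script. Its argument "moves" is one flat list of numbers, 7 for each row, row after row: the shift along the tool's x, y, z normalised to -1 to 1, where 1 is 20 mm, then the turn, a rotation vector about the tool's x, y, z normalised to -1 to 1, where 1 is 4 degrees, then the opening, from 0 (shut) to 1 (fully open). In form: [x, y, z, rx, ry, rz, claw, x, y, z, rx, ry, rz, claw, ...]. A call has exactly 8 rows; each row shifts and turns the commanded pose from where the row before left it, along the tool's axes as they then stand; what a row does not reach is not made up. A row lasts 1/12 s, in which the tool goes at most 41.7 mm and 7.16 degrees, less where a joint would pass 70% of its speed; a pose out of reach is approached as far as the arm can. A call with a number of a shift or a turn outside -1 to 1 is refused whole. A call with a gripper value outside its range is refused whole. The fingers move at their own pace and stop on an object; "grip_force" is the grip in N (left out, the last holds). Time passes only in rows, so rows that do not move let the fingers close, or fill a call up. It gives the time, the measured TCP pose, the force, the opening and the grip force at its end, in the units of the state.
- get_obs(): the state, without advancing time (a new reading comes with each control period).
- read_camera(name): name is "scene" or "side" or "wrist"; returns a dict with "color" (420x560x3 uint8, blue, green, red), "fx", "fy", "cx", "cy" (pixels), "rvec" (rotation vector, rad) and "tvec" (3), from world to camera coordinates, as OpenCV has them. Camera axes: x right, y down, z forward; pixel columns grow to the right and rows downward; lengths in m; the calibration is good to about 2 mm. A picture is of the moment at which its call begins. There is no depth.
- hand_in(): hands the job in; it is judged then, once.
The state is a dict: "t": time; "q": joint angles; "joint_vel": joint speeds; "joint_torque": joint torques, N m; "eef_pos": TCP position; "tool_rot": TCP orientation; "contact_force": force on the tool from outside, world axes, zero at the start; "torque": the same for the moment, N m; "gripper_width": opening from 0.0 (shut) to 1.0 (fully open); "grasp_force": force on a finger pad.
Only numpy, scipy, OpenCV 4.12 (cv2) and the standard library are available. Lean on these libraries where they do the work, as an engineer would, in place of code of your own. Each camera call takes 0.05 s, during which the arm holds its last target. There are 200 camera calls.

## Working session

There is one attempt and no reset: what is moved stays moved. The work goes in short steps, Python scripts to look and compute and a tool call to move; the robot and the scene stay as the last step left them, time stands still between calls to the robot, and variables do not carry over. Pictures are saved under pics/ and viewed, at most 10 in all, crops included, and the job is handed in when it is done.

Besides the shell and the picture viewer there is one more tool, called after "Call:" as name(argument=value, ...) on one line, values as JSON. jog_arm: Moves the arm, as the interface text tells. Scaled input: -1 to 1 covers 20 mm each way for a shift and 4 degrees each way for a turn. Its arguments: {"type":"object","properties":{"moves":{"type":"array"},"grip_force":{"type":"number"}},"required":["moves"]}

```bash
mkdir -p pics; cat > h.py <<'E'
import numpy as np, cv2
from station import *
def cam(n,save=None):
    c=read_camera(n); c["R"]=cv2.Rodrigues(np.array(c["rvec"],float))[0]; c["t"]=np.array(c["tvec"],float).ravel()
    if save: cv2.imwrite(save,c["color"])
    return c
def ray(c,u,v):
    d=c["R"].T@np.array([(u-c["cx"])/c["fx"],(v-c["cy"])/c["fy"],1.]); return -c["R"].T@c["t"], d/np.linalg.norm(d)
def onz(c,u,v,z):
    o,d=ray(c,u,v); return o+d*(z-o[2])/d[2]
def tri(rays):
    A=sum(np.eye(3)-np.outer(d,d) for o,d in rays); b=sum((np.eye(3)-np.outer(d,d))@o for o,d in rays); return np.linalg.solve(A,b)
def proj(c,P):
    p=c["R"]@np.array(P,float)+c["t"]; return np.array([c["fx"]*p[0]/p[2]+c["cx"],c["fy"]*p[1]/p[2]+c["cy"]])
E
python3 - <<'E'
from h import *
import pickle
cs={n:cam(n) for n in("scene","side","wrist")}
pickle.dump(cs,open("c0.pkl","wb"))
cv2.imwrite("pics/a.png",cs["scene"]["color"]);cv2.imwrite("pics/b.png",cs["side"]["color"]);cv2.imwrite("pics/c.png",cs["wrist"]["color"])
for n,c in cs.items(): print(n,-c["R"].T@c["t"],c["fx"])
print(get_obs())
E
```

```text
scene [ 1.12541194 -0.64892043  0.95116519] 451.99742865359735
side [0.54754215 0.87476324 0.99788151] 445.4525123855564
wrist [0.16295361 0.65856784 0.37235114] 335.1979090644939
{'t': 0.15, 'q': array([-1.3310964 ,  0.47762229,  0.02235502,  1.55620732, -0.0114914 ,
        1.1093015 , -0.0831084 ]), 'joint_vel': array([ 0.00101438, -0.00404691,  0.00108047, -0.00293495, -0.00013604,
        0.00108351,  0.001458  ]), 'joint_torque': array([ 3.42757674e-03, -5.96925008e+01,  1.61052022e+00, -2.81491631e+01,
        1.27122362e-02,  6.53923911e-03,  1.14497561e-05]), 'eef_pos': array([0.22991895, 0.63415479, 0.23054833]), 'tool_rot': array([-6.72880137e-05,  1.73021815e-01,  9.84917740e-01, -7.01837104e-04]), 'contact_force': array([-0.12356731, -0.70671188,  0.11522823]), 'torque': array([-0.04217118,  0.01022831,  0.03057923]), 'grasp_force': 0.0, 'gripper_width': 1.0043016952093324}
```

View pics/a.png

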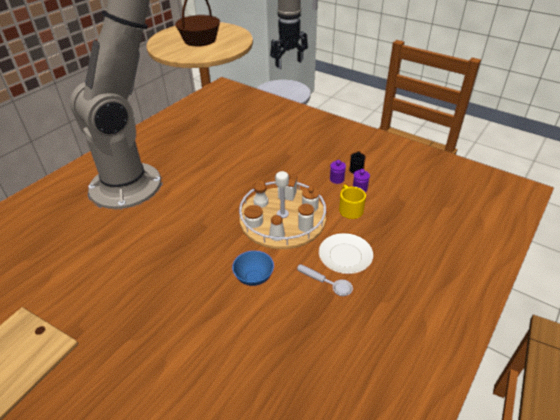

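View pics/b.png

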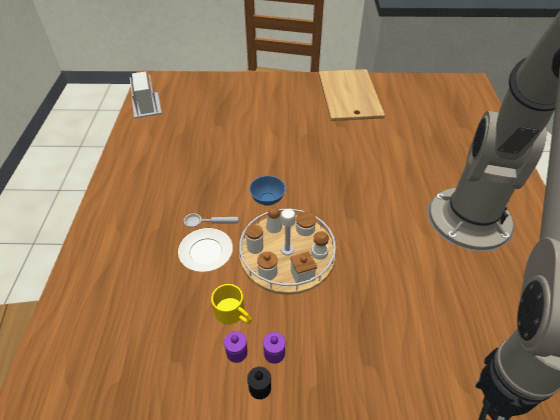

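View pics/c.png

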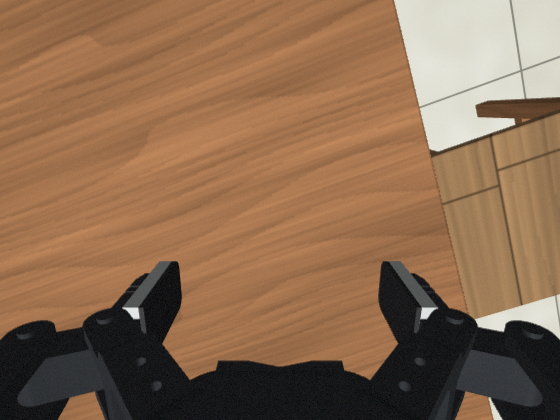

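Scene shows the turntable with its knob at about (282,178), plate (346,254), cup (352,203), spoon (325,280) and bowl (253,268). In the side view the knob is at (288,216), plate (205,250), and the square-lidded jar at (303,265). The wrist picture shows only table.

Candidates in the side view:
- **Square lid:** (303,265), which fits the sugar jar.
- **Round lid with ball knob:** (267,262), the knob_jar.
- **Look-alikes to leave alone:** purple (235,347) and (274,347), black (259,383).

Next I measure, then check the choice in a close crop.

```bash
python3 - <<'E'
from h import *
import pickle
cs=pickle.load(open("c0.pkl","rb")); s,d=cs["scene"],cs["side"]
def blob(c,x0,y0,x1,y1,smax=60,vmin=150):
    h=cv2.cvtColor(c["color"],cv2.COLOR_BGR2HSV)[y0:y1,x0:x1]
    m=((h[...,1]<smax)&(h[...,2]>vmin)).astype(np.uint8)
    n,l,st,ce=cv2.connectedComponentsWithStats(m); i=1+np.argmax(st[1:,4])
    print(st[i]+[x0,y0,0,0,0],ce[i]+[x0,y0]); return ce[i]+[x0,y0]
a=blob(s,270,168,296,187,60,190); b=blob(d,277,206,300,223,60,190)
K=tri([ray(s,*a),ray(d,*b)]); print("knob",K)
a=blob(s,315,232,378,275); b=blob(d,174,226,236,272)
P=tri([ray(s,*a),ray(d,*b)]); print("plate",P,onz(s,*a,.012),onz(d,*b,.012), np.linalg.norm((P-K)[:2]))
print("sugar lid side",onz(d,303,263,.09), "knobjar",onz(d,267,260,.09))
x=cv2.resize(d["color"][195:300,165:345],None,fx=4,fy=4,interpolation=cv2.INTER_CUBIC)
y=cv2.resize(s["color"][160:250,230:335],None,fx=4,fy=4,interpolation=cv2.INTER_CUBIC)
cv2.imwrite("pics/d.png",x); cv2.imwrite("pics/e.png",y)
E
```

```text
[276 171  12  10  83] [281.3253012 175.4939759]
[279 209  17   9 105] [287.55238095 212.63809524]
knob [0.54042608 0.15033391 0.18168587]
[ 319  234   54   39 1677] [345.62075134 252.94215862]
[ 178  228   55   43 1843] [204.94628323 249.35648399]
plate [0.76509459 0.14046141 0.01413729] [0.76390461 0.14214394 0.012     ] [0.76592152 0.13902022 0.012     ] 0.2248853113270442
sugar lid side [0.50030729 0.23485385 0.09      ] knobjar [0.58975538 0.22740094 0.09      ]
```

View pics/d.png

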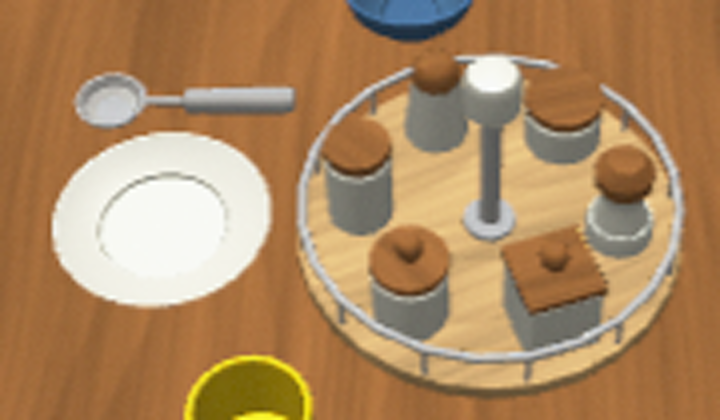

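View pics/e.png

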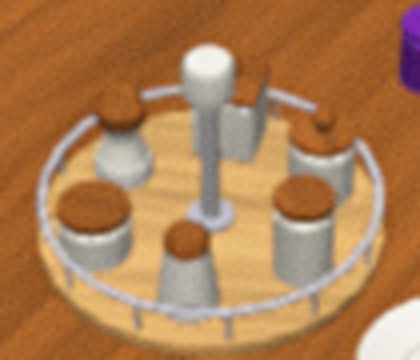

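The crops confirm it: the only square lid is at side pixel (303,262), and the round ball-knob jar beside it at (267,260) is not the target. The knob is at (0.540,0.150), top about 0.18, and the plate is 225 mm from it, as the text says. I'm moving above the knob.

Call:
jog_arm(moves=[-0.71, -0.55, 0, 0, 0, 0, 1, -0.71, -0.55, 0, 0, 0, 0, 1, -0.71, -0.55, 0, 0, 0, 0, 1, -0.71, -0.55, 0, 0, 0, 0, 1, -0.71, -0.55, 0, 0, 0, 0, 1, -0.71, -0.55, 0, 0, 0, 0, 1, -0.71, -0.55, 0, 0, 0, 0, 1, -0.71, -0.55, 0, 0, 0, 0, 1], grip_force=22)

```text
t: 0.82
eef_pos: [0.3077, 0.5117, 0.2313]
tool_rot: [-0.0, 0.173, 0.985, 0.0]
contact_force: [0.8, -0.1, 0.5]
gripper_width: 0.999
grasp_force: 0.0
```

Call:
jog_arm(moves=[-0.71, -0.55, 0, 0, 0, 0, 1, -0.71, -0.55, 0, 0, 0, 0, 1, -0.71, -0.55, 0, 0, 0, 0, 1, -0.71, -0.55, 0, 0, 0, 0, 1, -0.71, -0.55, 0, 0, 0, 0, 1, -0.71, -0.55, 0, 0, 0, 0, 1, -0.71, -0.55, 0, 0, 0, 0, 1, -0.71, -0.55, 0, 0, 0, 0, 1])

```text
t: 1.48
eef_pos: [0.3843, 0.3902, 0.2314]
tool_rot: [-0.0, 0.173, 0.985, 0.0]
contact_force: [0.7, 0.6, 0.4]
gripper_width: 0.997
grasp_force: 0.0
```

```bash
python3 - <<'E'
from h import *
import pickle
cs=pickle.load(open("c0.pkl","rb")); s,d=cs["scene"],cs["side"]
print("post foot",tri([ray(s,282.75,213.75),ray(d,287.5,250.5)]))
K=np.array([.5404,.1503])
for u,v,z in [(303.5,258.7,.108),(303.3,262,.098)]:
    p=onz(d,u,v,z)[:2]-K; print(np.linalg.norm(p),np.degrees(np.arctan2(p[1],p[0])))
o=get_obs(); print(o["t"],o["q"],o["eef_pos"],o["tool_rot"])
E
```

```text
post foot [0.53894796 0.15517585 0.03337767]
0.0936907913323605 115.68318790967534
0.09612366792935094 114.89679170792344
1.4833 [-0.99166336  0.26701286  0.10205062  1.86818869 -0.03191536  1.00780168
  0.34656145] [0.38427349 0.39015695 0.23136376] [-1.15079025e-05  1.73154699e-01  9.84894635e-01  8.84674945e-05]
```

Call:
jog_arm(moves=[-0.71, -0.53, 0, 0, 0, 0, 1, -0.71, -0.53, 0, 0, 0, 0, 1, -0.71, -0.53, 0, 0, 0, 0, 1, -0.71, -0.53, 0, 0, 0, 0, 1, -0.71, -0.53, 0, 0, 0, 0, 1, -0.71, -0.53, 0, 0, 0, 0, 1, -0.71, -0.53, 0, 0, 0, 0, 1, -0.71, -0.53, 0, 0, 0, 0, 1])

```text
t: 2.15
eef_pos: [0.462, 0.2717, 0.2314]
tool_rot: [0.0, 0.173, 0.985, 0.0]
contact_force: [-0.0, 0.6, -0.6]
gripper_width: 1.002
grasp_force: 0.0
```

```bash
python3 - <<'E'
from h import *
import pickle
w=cam("wrist","pics/f.png"); pickle.dump(w,open("w1.pkl","wb"))
print(proj(w,[.5404,.1515,.186]),-w["R"].T@w["t"])
E
```

```text
[155.4045895  390.66101733] [0.39497952 0.29596172 0.37332852]
```

View pics/f.png

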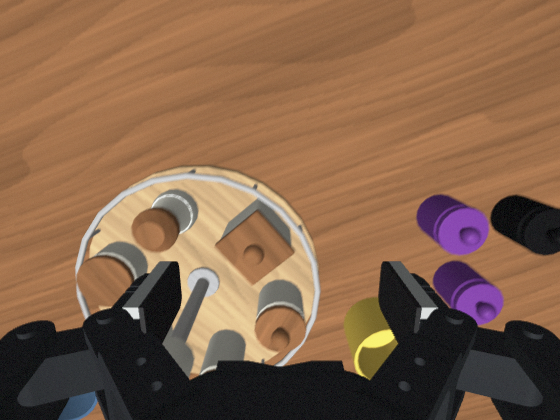

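The wrist view shows the post foot at (204,281) and the square sugar lid centred at about (255,244). The knob is hidden behind the left finger.

```bash
python3 - <<'E'
from h import *
import pickle
w=pickle.load(open("w1.pkl","rb")); cs=pickle.load(open("c0.pkl","rb")); s,d=cs["scene"],cs["side"]
print("foot z.036",onz(w,204,281,.036), onz(s,282.75,213.75,.036), onz(d,287.5,250.5,.036))
print("foot tri3",tri([ray(w,204,281),ray(s,282.75,213.75),ray(d,287.5,250.5)]))
L=tri([ray(w,255,244),ray(d,303.3,262)]); print("lid",L)
# knob outline: axis from side/scene silhouettes rows of knob body
for n,c,(x0,y0,x1,y1) in [("s",s,(270,170,296,188)),("d",d,(277,206,302,226))]:
    h=cv2.cvtColor(c["color"],cv2.COLOR_BGR2HSV)
    for y in range(y0,y1,2):
        xs=[x for x in range(x0,x1) if h[y,x,1]<70]; print(n,y,min(xs,default=0),max(xs,default=0),end="; ")
E
```

```text
foot z.036 [0.53824004 0.1533147  0.036     ] [0.54134895 0.15295492 0.036     ] [0.53836032 0.15676038 0.036     ]
foot tri3 [0.53908803 0.15407658 0.0339136 ]
lid [0.49827409 0.23348332 0.09013474]
s 170 0 0; s 172 278 285; s 174 276 287; s 176 275 288; s 178 275 288; s 180 276 287; s 182 270 287; s 184 276 295; s 186 278 295; d 206 0 0; d 208 0 0; d 210 280 301; d 212 281 294; d 214 281 294; d 216 279 295; d 218 277 294; d 220 277 294; d 222 277 294; d 224 277 297;
```

Call:
jog_arm(moves=[-0.71, -0.54, 0, 0, 0, 0, 1, -0.71, -0.54, 0, 0, 0, 0, 1, -0.71, -0.54, 0, 0, 0, 0, 1, -0.71, -0.54, 0, 0, 0, 0, 1, -0.71, -0.54, 0, 0, 0, 0, 1, -0.71, -0.54, 0, 0, 0, 0, 1, -0.71, -0.54, 0, 0, 0, 0, 1, -0.71, -0.54, 0, 0, 0, 0, 1])

```text
t: 2.87
eef_pos: [0.5391, 0.1521, 0.2314]
tool_rot: [-0.0, 0.173, 0.985, 0.0]
contact_force: [0.5, 0.0, -0.5]
gripper_width: 1.001
grasp_force: 0.0
```

```bash
python3 - <<'E'
from h import *
import pickle
w=cam("wrist","pics/g.png"); pickle.dump(w,open("w2.pkl","wb"))
cs=pickle.load(open("c0.pkl","rb"))
B=tri([ray(cs["scene"],281.6,179),ray(cs["side"],287.5,217.5)]);print("body centre",B)
print(proj(w,[.54,.152,.186]),proj(w,get_obs()["eef_pos"]))
E
```

```text
body centre [0.53982808 0.15303422 0.16704211]
[280.65319442 236.30929698] [273.60589477 276.11249357]
```

View pics/g.png

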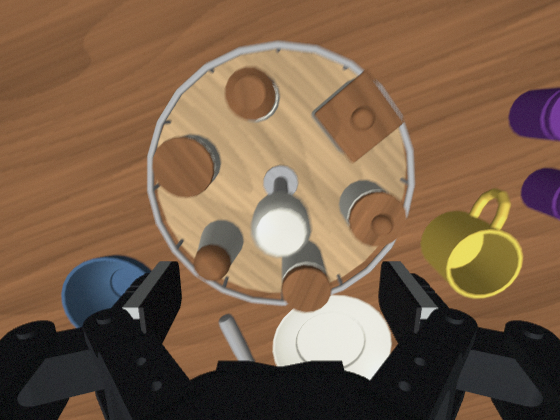

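The wrist view shows the knob top at (281,231), midway between the fingers (160 to 400, so 280), and the post foot at (281,180). Knob body centre triangulates to (0.540,0.153,0.167), which agrees with the text. I'll descend and close to just short of contact.

Call:
jog_arm(moves=[0, 0.06, 0.52, 0, 0, 0, 1, 0, 0, 0.52, 0, 0, 0, 1, 0, 0, 0.52, 0, 0, 0, 1, 0, 0, 0.52, 0, 0, 0, 1, 0, 0, 0.52, 0, 0, 0, 1, 0, 0, 0.52, 0, 0, 0, 1, 0, 0, 0.52, 0, 0, 0, 1, 0, 0, 0.52, 0, 0, 0, 1], grip_force=22)

```text
t: 3.58
eef_pos: [0.5391, 0.1546, 0.1469]
tool_rot: [-0.0, 0.173, 0.985, -0.0]
contact_force: [0.6, -0.0, 1.2]
gripper_width: 1.0
grasp_force: 0.0
```

Call:
jog_arm(moves=[0, 0, 0, 0, 0, 0, 0.8, 0, 0, 0, 0, 0, 0, 0.7, 0, 0, 0, 0, 0, 0, 0.65, 0, 0, 0, 0, 0, 0, 0.6, 0, 0, 0, 0, 0, 0, 0.57, 0, 0, 0, 0, 0, 0, 0.55, 0, 0, 0, 0, 0, 0, 0.55, 0, 0, 0, 0, 0, 0, 0.55], grip_force=22)

```text
t: 4.25
eef_pos: [0.5394, 0.1545, 0.1483]
tool_rot: [0.0, 0.173, 0.985, 0.0]
contact_force: [-0.1, 0.2, -0.1]
gripper_width: 0.552
grasp_force: 0.0
```

```bash
python3 - <<'E'
from h import *
w=cam("wrist"); x=w["color"]; cv2.imwrite("pics/i.png",x)
o=get_obs(); print(o["q"],o["contact_force"],o["gripper_width"])
E
```

```text
[-0.5728796   0.39123657  0.23001752  1.92306406 -0.1171695   0.83972318
  0.94177955] [-0.44934298 -1.0194498  -0.5507172 ] 0.5519241503241201
```

View pics/i.png

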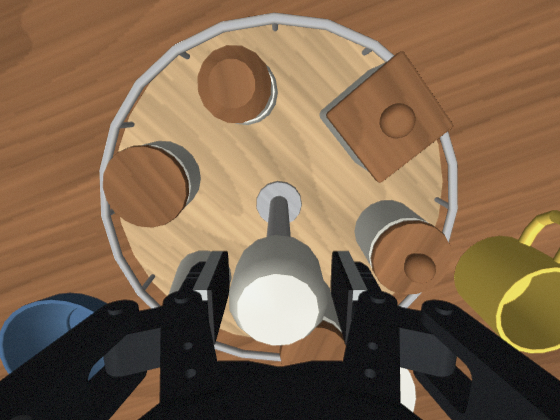

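The knob (body 230–328 px) is centred between the pads (228–332), with small gaps and no contact. Now closing lightly.

Call:
jog_arm(moves=[0, 0, 0, 0, 0, 0, 0.53, 0, 0, 0, 0, 0, 0, 0.51, 0, 0, 0, 0, 0, 0, 0.49, 0, 0, 0, 0, 0, 0, 0.47, 0, 0, 0, 0, 0, 0, 0.45, 0, 0, 0, 0, 0, 0, 0.44, 0, 0, 0, 0, 0, 0, 0.43, 0, 0, 0, 0, 0, 0, 0.42], grip_force=22)

```text
t: 4.97
eef_pos: [0.5391, 0.1538, 0.1482]
tool_rot: [-0.0, 0.173, 0.985, -0.0]
contact_force: [-2.1, -3.8, 4.1]
gripper_width: 0.438
grasp_force: 21.8
```

Gripped at 22 N. First gentle turn, clockwise from above (+rz), as a test of about 12 degrees.

Call:
jog_arm(moves=[0, -0.03, 0, 0, 0, 0.1, 0.36, 0, 0, 0, 0, 0, 0.2, 0.36, 0, 0, 0, 0, 0, 0.3, 0.36, 0, 0, 0, 0, 0, 0.4, 0.36, 0, 0, 0, 0, 0, 0.5, 0.36, 0, 0, 0, 0, 0, 0.5, 0.36, 0, 0, 0, 0, 0, 0.5, 0.36, 0, 0, 0, 0, 0, 0.5, 0.36], grip_force=24)

```text
t: 5.63
eef_pos: [0.5391, 0.1538, 0.1482]
tool_rot: [-0.0, 0.277, 0.961, -0.0]
contact_force: [-2.9, -2.1, 4.4]
gripper_width: 0.433
grasp_force: 23.9
```

```bash
python3 - <<'E'
from h import *
o=get_obs(); print(o["q"],o["contact_force"],o["torque"],o["grasp_force"])
E
```

```text
[-0.61065803  0.39415672  0.27922581  1.92646593 -0.14263762  0.83989048
  0.75388151] [-2.92805406 -2.05319951  4.42993269] [-0.61069275  0.52954774  0.01688367] 23.881455729715526
```

Call:
jog_arm(moves=[0, 0, 0, 0, 0, 0.6, 0.36, 0, 0, 0, 0, 0, 0.6, 0.36, 0, 0, 0, 0, 0, 0.6, 0.36, 0, 0, 0, 0, 0, 0.6, 0.36, 0, 0, 0, 0, 0, 0.6, 0.36, 0, 0, 0, 0, 0, 0.6, 0.36, 0, 0, 0, 0, 0, 0.6, 0.36, 0, 0, 0, 0, 0, 0.6, 0.36])

```text
t: 6.3
eef_pos: [0.5392, 0.1538, 0.1482]
tool_rot: [0.0, 0.433, 0.901, 0.0]
contact_force: [-1.7, -1.4, 5.6]
gripper_width: 0.433
grasp_force: 23.9
```

Call:
jog_arm(moves=[0, 0, 0, 0, 0, 0.6, 0.36, 0, 0, 0, 0, 0, 0.6, 0.36, 0, 0, 0, 0, 0, 0.6, 0.36, 0, 0, 0, 0, 0, 0.6, 0.36, 0, 0, 0, 0, 0, 0.6, 0.36, 0, 0, 0, 0, 0, 0.6, 0.36, 0, 0, 0, 0, 0, 0.6, 0.36, 0, 0, 0, 0, 0, 0.6, 0.36])

```text
t: 6.97
eef_pos: [0.5392, 0.1539, 0.1482]
tool_rot: [0.0, 0.577, 0.816, 0.0]
contact_force: [-2.6, -3.1, 4.0]
gripper_width: 0.435
grasp_force: 23.9
```

```bash
python3 - <<'E'
from h import *
o=get_obs(); print(o["q"],o["contact_force"],o["torque"],o["grasp_force"],o["tool_rot"])
w=cam("wrist"); cv2.imwrite("pics/j.png",w["color"])
E
```

```text
[-0.73347037  0.41104617  0.43823229  1.9344197  -0.22875161  0.84420693
  0.16538277] [-2.64785099 -3.10903749  3.99812039] [-0.46231816  0.51718606  0.00483438] 23.862366944085807 [7.52075632e-05 5.77416099e-01 8.16450023e-01 5.11283029e-05]
```

View pics/j.png

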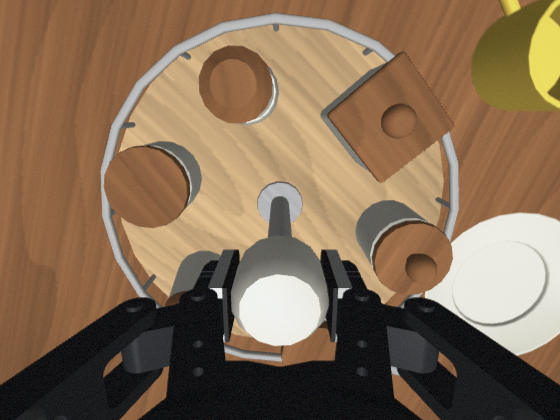

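The board has turned with the gripper, with no slip: the jars and lid corners are in the same image places as before, and the plate is now coming in at right (500,283). It has turned 50.6°, leaving about 69°.

Call:
jog_arm(moves=[0, 0, 0, 0, 0, 0.6, 0.36, 0, 0, 0, 0, 0, 0.6, 0.36, 0, 0, 0, 0, 0, 0.6, 0.36, 0, 0, 0, 0, 0, 0.6, 0.36, 0, 0, 0, 0, 0, 0.6, 0.36, 0, 0, 0, 0, 0, 0.6, 0.36, 0, 0, 0, 0, 0, 0.6, 0.36, 0, 0, 0, 0, 0, 0.6, 0.36])

```text
t: 7.68
eef_pos: [0.5392, 0.1539, 0.1482]
tool_rot: [0.0, 0.705, 0.709, 0.0]
contact_force: [-1.8, -3.0, 5.1]
gripper_width: 0.432
grasp_force: 23.9
```

Call:
jog_arm(moves=[0, 0, 0, 0, 0, 0.6, 0.36, 0, 0, 0, 0, 0, 0.6, 0.36, 0, 0, 0, 0, 0, 0.6, 0.36, 0, 0, 0, 0, 0, 0.6, 0.36, 0, 0, 0, 0, 0, 0.6, 0.36, 0, 0, 0, 0, 0, 0.6, 0.36, 0, 0, 0, 0, 0, 0.6, 0.36, 0, 0, 0, 0, 0, 0.6, 0.36])

```text
t: 8.35
eef_pos: [0.5393, 0.1539, 0.1482]
tool_rot: [0.0, 0.814, 0.581, 0.0]
contact_force: [-2.8, -1.6, 4.4]
gripper_width: 0.433
grasp_force: 23.8
```

Call:
jog_arm(moves=[0, 0, 0, 0, 0, 0.6, 0.36, 0, 0, 0, 0, 0, 0.6, 0.36, 0, 0, 0, 0, 0, 0.6, 0.36, 0, 0, 0, 0, 0, 0.6, 0.36, 0, 0, 0, 0, 0, 0.6, 0.36, 0, 0, 0, 0, 0, 0.6, 0.36, 0, 0, 0, 0, 0, 0.6, 0.36, 0, 0, 0, 0, 0, 0.6, 0.36])

```text
t: 9.02
eef_pos: [0.5393, 0.1539, 0.1482]
tool_rot: [0.0, 0.899, 0.437, 0.0]
contact_force: [-2.2, -2.9, 4.6]
gripper_width: 0.437
grasp_force: 23.8
```

Call:
jog_arm(moves=[0, 0, 0, 0, 0, 0.6, 0.36, 0, 0, 0, 0, 0, 0.5, 0.36, 0, 0, 0, 0, 0, 0.5, 0.36, 0, 0, 0, 0, 0, 0.4, 0.36, 0, 0, 0, 0, 0, 0.3, 0.36, 0, 0, 0, 0, 0, 0.2, 0.36, 0, 0, 0, 0, 0, 0.1, 0.36, 0, 0, 0, 0, 0, 0, 0.36])

```text
t: 9.68
eef_pos: [0.5393, 0.1539, 0.1482]
tool_rot: [0.0, 0.935, 0.355, 0.0]
contact_force: [-0.2, -2.5, 5.1]
gripper_width: 0.433
grasp_force: 23.9
```

```bash
python3 - <<'E'
from h import *
import pickle
o=get_obs(); print(o["q"],o["contact_force"],o["grasp_force"],o["tool_rot"])
cs={n:cam(n) for n in("scene","side","wrist")}; pickle.dump(cs,open("c1.pkl","wb"))
a=cv2.resize(cs["scene"]["color"][160:290,230:390],(560,455),interpolation=cv2.INTER_CUBIC)
cv2.imwrite("pics/k.png",a); cv2.imwrite("pics/l.png",cs["wrist"]["color"])
E
```

```text
[-0.95202607  0.47569156  0.73925309  1.94744244 -0.41398261  0.8736956
 -0.84074761] [-0.21771596 -2.49360892  5.11395971] 23.889277536654845 [8.47794654e-05 9.34806152e-01 3.55158288e-01 2.01927272e-04]
```

View pics/l.png

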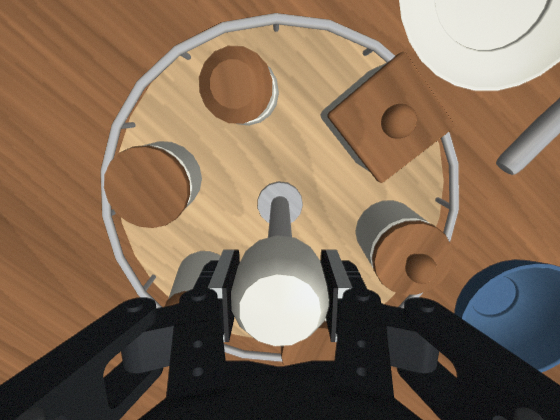

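View pics/k.png

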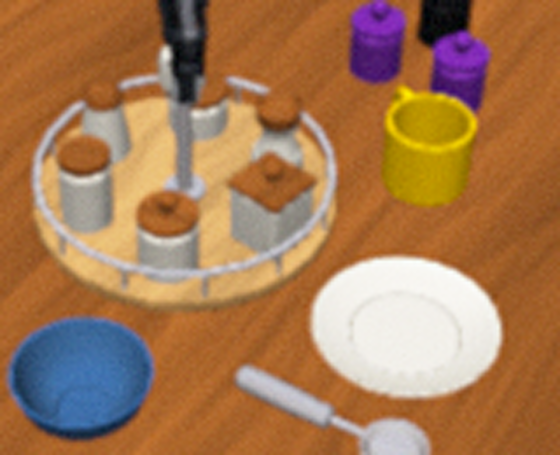

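The wrist view shows the square lid centred at about (390,118), with the plate beyond it, and the jars in the same places on the board. The scene crop shows the sugar jar facing the plate, with everything upright. Those two crops bring me to 11 viewed pictures, one over the limit of 10, so I'm using numbers only from here. Measuring the final bearing:

```bash
python3 - <<'E'
from h import *
import pickle
c=pickle.load(open("c1.pkl","rb")); K=np.array([.5394,.1537])
a=np.array([.765,.1405])-K; pa=np.degrees(np.arctan2(a[1],a[0])); print("plate",pa)
L=tri([ray(c["scene"],307.7,211.7),ray(c["wrist"],390,118)]); print("lid tri",L)
for P in (L,onz(c["scene"],307.7,211.7,.095),onz(c["wrist"],390,118,.095)):
    p=P[:2]-K; t=np.degrees(np.arctan2(p[1],p[0])); print(np.linalg.norm(p),t,"side mm",88*np.sin(np.radians(t-pa)))
o=get_obs(); print(o["t"],np.abs(o["joint_vel"]).max(),o["grasp_force"])
E
```

```text
plate -3.3485948144568893
lid tri [0.62957085 0.15062039 0.09184859]
0.09022342851975962 -1.9560627130111536 side mm 2.1385652142942613
0.09247820939481625 -3.5955920526117486 side mm -0.3793593493196853
0.08927471600809249 -1.5926409461407667 side mm 2.69652936813717
9.8333 0.002140000115596188 23.894921973114833
```

The jar is within about 3 mm of the line (18 mm allowed), the arm is still and the grip is 24 N. Handing in while holding the knob.

```bash
python3 -c "
from station import *
print(hand_in())"
```

```text
the job is handed in; nothing more can be done
None
```

I turned the board 118.5° and handed the job in with the knob still held at 24 N; the sugar jar measured within about 3 mm of the line to the plate, but the hand-in gave no verdict, and I viewed 11 pictures instead of the 10 allowed.

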